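Prise open a terminal box and thread out its terminal rail

TASK

Prise up the hinged cover of the terminal box with the blade of the screwdriver in the notch at its front (no fingers on the cover until it is well up), swing the cover right over to its stop, and lay the screwdriver back down on the bench. Then take the loose terminal rail out: it is longer than the opening, so it has to be tilted and eased out end first, without forcing it against the box. Finish still holding it in the gripper, still and level, at least 5 cm clear above the open box, with the bellows and the side cutters left where they were.

Things in the scene. Friction and masses are not known exactly. Their poses are not given: they have to be found in the camera images.
- box: Light grey sheet-steel terminal box bolted to the bench, lying on its back: 170 (its x) by 300 (its y) by 80 mm high, walls 3 mm. Origin at the centre of its underside on the bench, x from the front (notch side) to the hinge side, y along its length, z up. Inside: 164 by 294 mm, on the floor an aluminium mounting plate whose top is 12 mm above the bench.
- opening (a point): Centre of the box's clear opening under the cover, 80 mm above the bench: 144 mm (box x) by 238 mm (box y). It is framed by an in-turned rim 3 mm thick (77 to 80 mm height), 28 mm wide at the two ends and 10 mm along the long sides; below the rim the box is hollow down to the plate.
- notch (a point): Centre of the mouth of the prising notch in the front wall of the box, right under the cover: 44 mm wide, 11 mm high (from 69 to 80 mm above the bench), open to the inside (wall 3 mm, no rim behind it). It looks along the box's -x. A black bar of the same width on the cover's front edge marks it from above.
- cover (a joint): Angle of the cover, rad: 0 shut, 2.6 swung over to its stop behind the box. Hinge along the box's y on the far long side. The cover is a 4 mm steel plate, 178 by 304 mm, 0.5 kg, underside at 80 mm height when shut, overhanging the front by 5 mm. Nothing holds it: it falls shut below about 1.57 and falls open beyond. Lifting its front edge takes 2 to 3 N.
- cover_hinge (a point): Middle of the cover's hinge axis: 87 mm along the box's x from the box's centre, 82 mm above the bench.
- cover_edge (a point): Middle of the cover's front edge, 177 mm from the hinge axis, moves with the cover.
- driver: Flat-blade screwdriver, 162 mm long, 90 g, lying on the bench along its own x, blade to +x: orange and black handle 26 mm across with flat sides, 88 mm long (own x -72 to +16 mm), then a 6 mm steel shaft and a flat tip 8 mm wide (own y), 3 mm thick, 18 mm long. Origin on the bench under the handle; the axis is 13 mm above it.
- driver_handle (a point): On the screwdriver's axis in its handle, a good place to grip; 115 mm behind the tip.
- driver_tip (a point): End of the screwdriver's blade, on its axis.
- rail: Terminal rail lying loose on the mounting plate under the cover: steel rail 258 mm long (own y), 35 wide (own x), 7.5 high; on its middle a solid block of grey, blue and green terminals 112 mm long, 42 wide, top 52 mm above the rail's underside. About 0.32 kg, balanced at its middle. Origin: centre of its underside, z up. It lies along the box's y within 12 mm of the middle.
- rail_a (a point): The +y end of the rail, middle of its underside, 129 mm from the rail's origin.
- rail_b (a point): The -y end of the rail, middle of its underside, 129 mm from the rail's origin.
- cutters: Side cutters with red handles lying on the bench, 130 mm long, 12 mm high, leave alone. Origin on the bench under the handles.
- bellows_l: Black rubber bellows standing upright on the left of the bench, 78 mm across, 150 mm high, leave alone. Origin at the centre of its foot.
- bellows_r: The same kind of black bellows on the right of the bench, leave alone. Origin at the centre of its foot.
Mind the look-alikes: they are no part of the job. Of the things shaped like the driver, the orange one is meant.

How it is judged:
By the outcome, as a careful person would: the job done as asked, in the order asked, and still so for the second after the job is handed in, while the arm keeps its last pose, push and grip.
It also fails if it takes over 67 s, if anything falls off the work surface, if the arm or the gripper's body presses on something with over 40 N, if the wrist force passes 120 N, or if a joint passes its speed limit or range.

ROBOT

A 6-joint arm with a two-finger parallel gripper is mounted at the origin on the work surface. World frame = base frame: x ahead of the robot, y to its left, z up, the work surface at z = 0. Lengths are in mm, angles in rad, forces in N, time in s.
With the tool pointing down it reaches from about 275 to 750 mm from the base axis. Payload 10.2 kg.
Tool frame: the origin (TCP) lies at the very end of the fingers, on their centre line; the grasp point (between the pads) lies 19 mm behind it; z points along the fingers, y is the direction in which the jaws open and shut (so a half turn about z gives the same grasp; the last joint's range is limited). The gripper opens to 85 mm and grips with 20 to 120 N. Pads are 22 mm wide; open, the fingers measure 114 mm over their backs; the gripper's body (76 mm by 85 mm) begins 54 mm behind the grasp point. The pads swing forward as they close: fully open they stand 13 mm farther back than shut.
Start: joints at [-0.223, 0.313, 1.498, -0, 1.331, -0.223], TCP at [525.006, -0.013, 231.294] pointing down, gripper open.
Joint ranges: [-2.94, 2.94], [-0.97, 2.17], [0.19, 2.56], [-1.23, 4.37], [0.02, 3.11], [-2.88, 2.88]. Speed limits (rad/s): [2.39, 2.39, 3.01, 3.14, 3.14, 3.14].

INTERFACE

Orientations are given as [roll, pitch, yaw] about the fixed x, y, z axes, in that order (R = Rz(yaw) Ry(pitch) Rx(roll)).
In Python, from plant import ctrl, vision, ticket gives the robot as it stands.
- The arm moves only by the tool step_arm, never from a script. Its argument "motion" is text: rows parted by semicolons, each of 7 numbers parted by spaces: the opening, from 0 (shut) to 1 (fully open), then the shift along the tool's x, y, z in mm, then the turn, a rotation vector about the tool's x, y, z in degrees. A call has 1 to 5 rows; each row shifts and turns the commanded pose from where the row before left it, along the tool's axes as they then stand; what a row does not reach is not made up. A row lasts 1/10 s, in which the tool goes at most 50 mm and 8.59 degrees, less where a joint would pass 70% of its speed; a pose out of reach is approached as far as the arm can. A call is refused whole if a number of a shift passes 50 or a number of a turn 8.59, either way. A call with a gripper value outside its range is refused whole. The fingers move at their own pace and stop on an object; the grip force is fixed at half the most. Time passes only in rows, so rows that do not move let the fingers close. It gives the time, the measured TCP pose, the force and the opening at its end, in the units of the state.
- ctrl.observe(): the state, without advancing time (a new reading comes with each control period).
- vision.capture(name): name is "scene" or "side" or "wrist"; returns the picture (400x640x3 uint8, red, green, blue); there is no depth.
- vision.camera_model(name): a dict with "vfov" (degrees; the focal length in pixels is half the picture's height over the tangent of half this angle, whatever the lens; pixels are square), "cx", "cy" (the principal point, pixels), "R" (3x3) and "t" (3): a world point X has camera coordinates R X + t. Camera axes: x right, y down, z forward; pixel columns grow to the right and rows downward; lengths in mm; the calibration is good to about 2 mm. A picture is of the moment at which its call begins: read the wrist's pose just before it. camera_model takes no time and is no camera call; for the wrist camera it gives the pose at the moment of the call.
- ticket.hand_in(): hands the job in, once; it reports no verdict.
The state is a dict: "t": time; "joint_pos": joint angles; "dq": joint speeds; "joint_efforts": joint torques, N m; "tool_pos": TCP position; "ee_rot": TCP orientation; "wrist_force": force on the tool from outside, world axes, zero at the start; "wrist_torque": the same for the moment, N m; "opening": finger opening in mm.
Only numpy, scipy, OpenCV 4.12 (cv2) and the standard library are available. Lean on these libraries where they do the work, as an engineer would, in place of code of your own. Each camera call takes 0.05 s, during which the arm holds its last target. There are 200 camera calls.

## Working session

There is one attempt and no reset: what is moved stays moved. The work goes in short steps, Python scripts to look and compute and a tool call to move; the robot and the scene stay as the last step left them, time stands still between calls to the robot, and variables do not carry over. Pictures are saved under pics/ and viewed, about 8 in all and at most 12, crops included, and the job is handed in when it is done.

Besides the shell and the picture viewer there is one more tool, called after "Emit:" by a JSON object that holds its "op" and its "data". step_arm: Moves the arm, as the interface text tells. Its arguments: {"type":"object","properties":{"motion":{"type":"string"}},"required":["motion"]}

```bash
ls; mkdir -p pics; python3 - <<'E'
from plant import ctrl, vision
import cv2,numpy as np
print(ctrl.observe())
for n in("scene","side"):
    im=vision.capture(n);cv2.imwrite(f"pics/{n}0.png",im[...,::-1]);m=vision.camera_model(n);print(n,m)
a=[cv2.imread(f"pics/{n}0.png") for n in("scene","side")]
E
```

```text
pics
{'t': 0.0, 'joint_pos': array([-2.23391815e-01,  3.13463250e-01,  1.49843701e+00, -1.29877263e-05,
        1.33101772e+00, -2.23402590e-01]), 'dq': array([-0.00112726,  0.00211952,  0.00029668, -0.00113026,  0.00089881,
        0.00059435]), 'joint_efforts': array([-5.78409599e-04, -4.12261176e+01, -2.59742296e+01, -3.58453699e-04,
        4.11797926e-03, -1.23038126e-05]), 'tool_pos': array([5.24738308e+02, 4.82805914e-02, 2.30728330e+02]), 'ee_rot': array([-3.14029747e+00, -2.81325811e-04,  1.57081001e+00]), 'wrist_force': array([ 1.20698645, -0.16997334, -0.33029457]), 'wrist_torque': array([ 0.03533645, -0.02223596,  0.01281007]), 'opening': 85.59897273776906}
scene {'vfov': 50.0235624340016, 'cx': 319.2643749199785, 'cy': 200.411694054107, 'R': array([[-0.38149884,  0.92430754, -0.01068635],
       [ 0.69548506,  0.279401  , -0.66199367],
       [-0.60889997, -0.25998201, -0.74943324]]), 't': array([ 200.41035522, -317.60215248, 1596.04717091])}
side {'vfov': 48.51844589477687, 'cx': 316.54102060578015, 'cy': 211.4601210124521, 'R': array([[ 0.83402569, -0.551659  ,  0.0085728 ],
       [-0.36910961, -0.56945245, -0.73449438],
       [ 0.41007224,  0.60942288, -0.67856062]]), 't': array([-458.30856458,  259.27948585,  965.38959363])}
```

View pics/scene0.png

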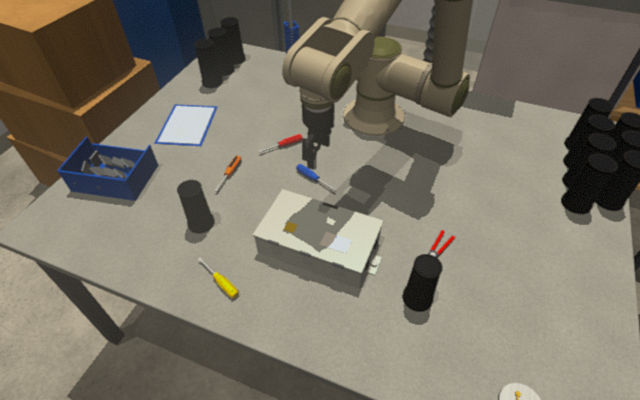

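View pics/side0.png

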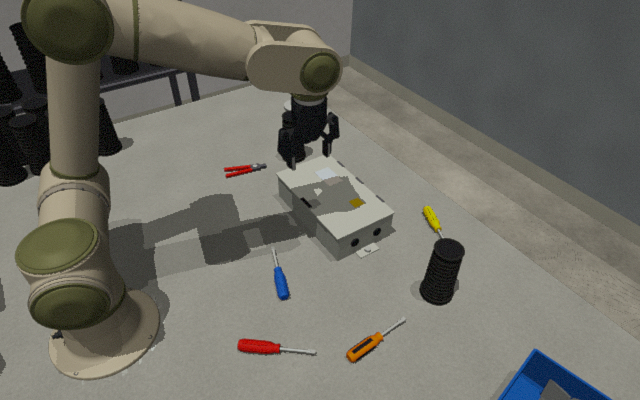

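The scene view shows the orange driver at (228,173) and the box top with corners at about (285,191), (381,230), (363,283) and (255,238). The black bar is at (327,206), on the robot side. In the side view the orange driver is at (375,342) and the box top is centred near (335,200).

```bash
cat > h.py <<'E'
import numpy as np, cv2
from plant import ctrl, vision
def K(m):
    f=200/np.tan(np.radians(m["vfov"]/2)); return f,m["cx"],m["cy"]
def ray(m,p):
    f,cx,cy=K(m); d=m["R"].T@np.array([(p[0]-cx)/f,(p[1]-cy)/f,1]); o=-m["R"].T@m["t"]; return o,d
def onz(m,p,z):
    o,d=ray(m,p); return o+d*(z-o[2])/d[2]
def tri(m1,p1,m2,p2):
    o1,d1=ray(m1,p1);o2,d2=ray(m2,p2);s=np.linalg.lstsq(np.c_[d1,-d2],o2-o1,rcond=None)[0]
    a,b=o1+s[0]*d1,o2+s[1]*d2; return (a+b)/2,np.linalg.norm(a-b)
def proj(m,X):
    f,cx,cy=K(m); c=m["R"]@np.asarray(X,float)+m["t"]; return np.array([cx+f*c[0]/c[2],cy+f*c[1]/c[2]])
def ang(im,lo,hi): return cv2.inRange(cv2.cvtColor(im,cv2.COLOR_BGR2HSV),lo,hi)
E
python3 - <<'E'
from h import *
np.set_printoptions(precision=1,suppress=True)
S={n:vision.camera_model(n) for n in("scene","side")}
for n in S:
    im=cv2.imread(f"pics/{n}0.png"); mk=ang(im,(6,150,110),(16,255,255))
    k,l,st,c=cv2.connectedComponentsWithStats(mk)
    for i in range(1,k):
        if st[i,4]>15: print(n,st[i],c[i],onz(S[n],c[i],13))
print([onz(S["scene"],p,84) for p in((285,191),(381,230),(363,283),(255,238),(327,206))])
print([onz(S["side"],p,84) for p in((278,183),(323,156),(392,215),(340,248),(307,202))])
print("tip",onz(S["scene"],(217,191),13),onz(S["side"],(405,319),13))
a=[cv2.resize(cv2.imread(f"pics/{n}0.png")[y:y+100,x:x+133],(800,600),interpolation=cv2.INTER_CUBIC)[:, :] for n,x,y in(("scene",250,185),("side",270,150))]
cv2.imwrite("pics/c1.png",np.vstack([cv2.resize(q,(400,300)) for q in a]))
E
```

```text
scene [   0    0   87   32 1049] [34.5 11.9] [ -159.9 -1835.4    13. ]
scene [138  60   7   9  21] [141.4  63.4] [   39. -1021.    13.]
scene [116  76  14  10  32] [122.8  80.2] [  172.  -1010.5    13. ]
scene [ 73  90  37  26 158] [ 92.  102.8] [  340.2 -1019.3    13. ]
scene [225 156  16  20 101] [232.4 165.8] [ 443.2 -341.7   13. ]
side [346 332  37  30 195] [362.9 347.4] [ 438.1 -343.8   13. ]
[array([ 538. , -100.3,   84. ]), array([570.4, 196.4,  84. ]), array([740.2, 203.3,  84. ]), array([ 718.7, -101.2,   84. ]), array([545.8,  32.7,  84. ])]
[array([519.5, 146.6,  84. ]), array([693.1, 184. ,  84. ]), array([ 697.3, -120.7,   84. ]), array([ 521.2, -140.7,   84. ]), array([543.8,  37.7,  84. ])]
tip [ 559.3 -329.4   13. ] [ 558.5 -339.8   13. ]
```

```bash
python3 - <<'E'
from h import *
m=vision.camera_model("wrist");im=vision.capture("wrist")[...,::-1];cv2.imwrite("pics/w0.png",im);np.save("w0.npy",m,allow_pickle=True)
print(m)
a=[cv2.resize(cv2.imread(f"pics/{n}0.png")[y:y+105,x:x+140],(400,300),interpolation=cv2.INTER_CUBIC) for n,x,y in(("scene",250,185),("side",270,150))]
cv2.imwrite("pics/c1.png",np.vstack([np.hstack(a),np.hstack([cv2.resize(im,(480,300)),np.zeros((300,320,3),np.uint8)])]))
E
```

```text
{'vfov': 70.81731946183729, 'cx': 314.19407542526653, 'cy': 196.6831739048245, 'R': array([[ 9.99999520e-01,  7.16294295e-04, -6.68292852e-04],
       [ 8.66619231e-04, -9.64921869e-01,  2.62535779e-01],
       [-4.56797508e-04, -2.62536232e-01, -9.64922027e-01]]), 't': array([-525.44651077,  -34.79508324,  378.59202136])}
```

View pics/c1.png

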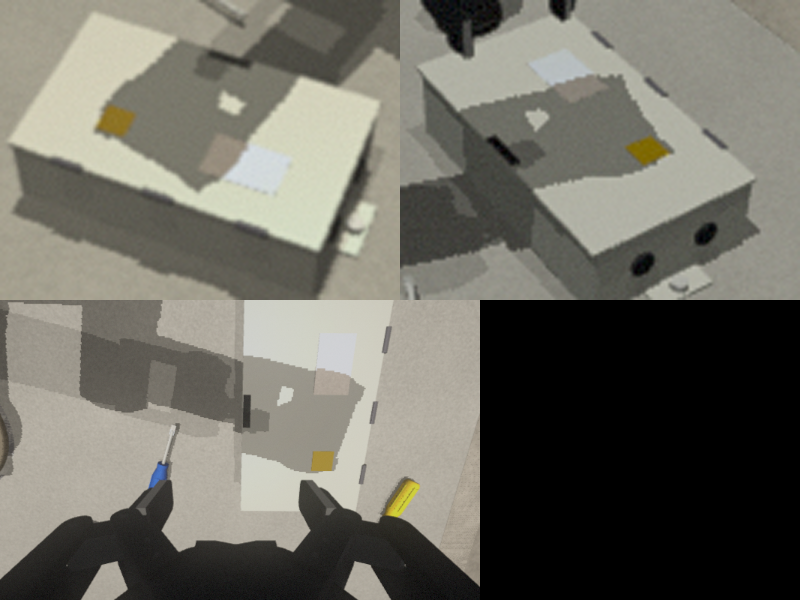

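The crops give better corners: scene (282,189), (383,221), (362,272), (253,236); side (276,174), (326,156), (394,213), (337,239). The wrist view shows the bar at about (329,148) and the front edge from (324,0) to (321,281).

```bash
python3 - <<'E'
from h import *
np.set_printoptions(precision=1,suppress=True)
S={n:vision.camera_model(n) for n in("scene","side")}
w=np.load("w0.npy",allow_pickle=True).item()
P=[((282.2,189.2),(337.2,239.3)),((383,220.7),(276.3,173.8)),((362,272.5),(326,156)),((253.5,235.8),(394.3,213)),((331,206),(306,202.5))]
for a,b in P: print(onz(S["scene"],a,84),onz(S["side"],b,84),*tri(S["scene"],a,S["side"],b))
im=cv2.imread("pics/w0.png")
g=cv2.cvtColor(im,cv2.COLOR_BGR2GRAY)
print("wrist edge",[onz(w,p,84) for p in((324.5,5),(322,281),(330,148))])
mk=(g[100:200,310:345]<45).astype(np.uint8); k,l,st,c=cv2.connectedComponentsWithStats(mk)
for i in range(1,k): 
    if st[i,4]>10:print(st[i],c[i],onz(w,c[i]+[310,100],86))
# edge: bright along rows
for r in (10,40,220,250,275): 
    q=g[r,300:350].astype(int); print(r,300+np.argmax(np.diff(q))+.5)
E
```

```text
[ 534.6 -110.8   84. ] [ 532.  -114.3   84. ] [ 533.1 -112.2   81.7] 0.8685747942639133
[538.1 192.1  84. ] [535.8 184.5  84. ] [537.1 190.5  80.6] 3.716057817195494
[713.3 191.7  84. ] [700.6 179.2  84. ] [707.9 190.1  74.8] 0.7158661463789712
[ 713.8 -108.2   84. ] [ 707.1 -118.2   84. ] [ 711.1 -112.3   77.8] 3.2119354268115785
[541.7  43.   84. ] [540.6  37.4  84. ] [541.2  41.3  81.7] 3.2723562921112195
wrist edge [array([534.7, 166.4,  84. ]), array([ 534.7, -114.4,   84. ]), array([541.6,  38.8,  84. ])]
10 324.5
40 324.5
220 321.5
250 321.5
275 320.5
```

Emit:
{"op": "step_arm", "data": {"motion": "1 -43 -16 0 0 0 0; 1 -43 -16 0 0 0 0; 1 -43 -16 0 0 0 0; 1 -43 -16 0 0 0 0; 1 -43 -16 0 0 0 0"}}

```text
t: 0.65
tool_pos: [444.0, -216.5, 231.2]
ee_rot: [-3.141, -0.0, 1.571]
wrist_force: [0.5, -0.3, -0.3]
opening: 85.2
```

Emit:
{"op": "step_arm", "data": {"motion": "1 -43 -16 0 0 0 0; 1 -43 -16 0 0 0 0; 1 -43 -16 0 0 0 0; 1 0 0 0 0 0 8.5; 1 0 0 0 0 0 8.5"}}

```text
t: 1.15
tool_pos: [396.2, -345.1, 230.8]
ee_rot: [-3.141, -0.001, 1.266]
wrist_force: [1.0, 0.2, 0.2]
opening: 85.6
```

Emit:
{"op": "step_arm", "data": {"motion": "1 0 0 0 0 0 8.5; 1 0 0 0 0 0 8.5; 1 0 0 0 0 0 8.5; 1 0 0 0 0 0 8.5; 1 0 0 0 0 0 8.5"}}

```text
t: 1.65
tool_pos: [396.9, -343.9, 231.0]
ee_rot: [-3.141, 0.0, 0.526]
wrist_force: [0.0, 0.7, 0.4]
opening: 85.3
```

Emit:
{"op": "step_arm", "data": {"motion": "1 0 0 0 0 0 8.5; 1 0 0 0 0 0 8.5; 1 0 0 0 0 0 8.5; 1 0 0 0 0 0 5; 1 0 0 0 0 0 0"}}

```text
t: 2.15
tool_pos: [396.9, -343.9, 231.1]
ee_rot: [-3.141, 0.0, -0.001]
wrist_force: [0.2, 0.2, -0.5]
opening: 85.4
```

```bash
python3 - <<'E'
from h import *
np.set_printoptions(precision=3,suppress=True)
s=ctrl.observe();print(s["t"],s["tool_pos"],s["ee_rot"],s["joint_pos"])
w=vision.camera_model("wrist");im=np.ascontiguousarray(vision.capture("wrist")[...,::-1]);cv2.imwrite("pics/w1.png",im);np.save("w1.npy",w,allow_pickle=True)
mk=ang(im,(5,130,90),(18,255,255));k,l,st,c=cv2.connectedComponentsWithStats(mk)
for i in range(1,k):
    if st[i,4]>100:
        print(st[i],c[i],onz(w,c[i],20)); 
        ys,xs=np.nonzero(l==i); G=np.array([onz(w,p,20)[:2] for p in np.c_[xs,ys]]);r=cv2.minAreaRect(G.astype(np.float32));print(r)
E
```

```text
2.15 [ 396.937 -343.941  231.075] [-3.141  0.    -0.001] [-0.937  0.314  1.497 -0.     1.331  0.634]
[ 304  101   21   73 1051] [313.715 135.742] [ 445.435 -343.437   20.   ]
((442.5615539550781, -343.576904296875), (87.65255737304688, 23.89543914794922), 3.354545831680298)
```

View pics/w1.png

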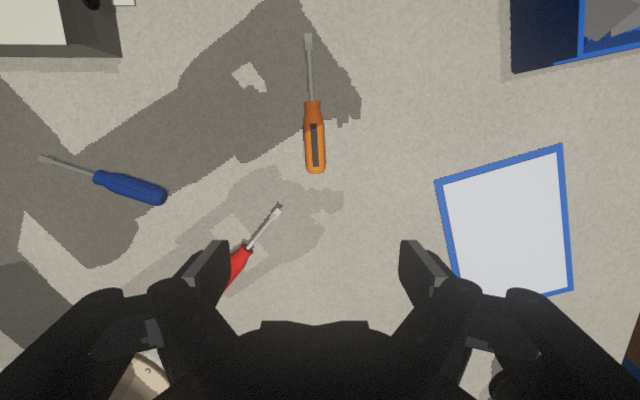

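The orange driver runs from its butt at (316,172) to its tip at (308,35). The handle centre is (442.6,-343.6), the yaw +3.35°, and the measured 88x24 mm matches. The red driver is clear of the fingers.

Emit:
{"op": "step_arm", "data": {"motion": "1 31 1 0 0 0 -3.35; 1 31 1.5 40 0 0 0; 1 0 0 45 0 0 0; 1 0 0 45 0 0 0; 1 0 0 45 0 0 0"}}

```text
t: 2.7
tool_pos: [458.7, -344.4, 55.0]
ee_rot: [3.142, -0.0, 0.062]
wrist_force: [0.9, -1.2, -0.1]
opening: 85.8
```

Emit:
{"op": "step_arm", "data": {"motion": "0.5 0 0 30 0 0 0; 0.5 0 0 22 0 0 0; 0.45 0 0 0 0 0 0"}}

```text
t: 3.0
tool_pos: [457.4, -343.4, 1.9]
ee_rot: [-3.137, 0.004, 0.061]
wrist_force: [1.1, -0.1, 0.4]
opening: 44.0
```

Emit:
{"op": "step_arm", "data": {"motion": "0.4 0 0 0 0 0 0; 0 0 0 0 0 0 0; 0 0 0 0 0 0 0; 0 0 0 0 0 0 0"}}

```text
t: 3.4
tool_pos: [459.3, -345.4, 6.4]
ee_rot: [3.139, -0.002, 0.059]
wrist_force: [-0.9, 1.1, 6.8]
opening: 24.4
```

Emit:
{"op": "step_arm", "data": {"motion": "0 0 0 -20 0 0 0; 0 -10 0 -40 0 0 1.7; 0 -12 0 -40 0 0 1.7; 0 -12 -20 -20 0 0 0; 0 -12 -40 0 0 0 0"}}

```text
t: 3.9
tool_pos: [413.2, -287.6, 128.1]
ee_rot: [3.136, -0.005, -0.003]
wrist_force: [0.7, 0.4, -1.4]
opening: 24.4
```

Emit:
{"op": "step_arm", "data": {"motion": "0 0 -45 0 0 0 0; 0 0 -45 0 0 0 0; 0 0 -45 0 0 0 0; 0 0 -45 0 0 0 0; 0 0 -45 0 0 0 0"}}

```text
t: 4.4
tool_pos: [412.7, -59.0, 125.4]
ee_rot: [3.141, -0.001, -0.001]
wrist_force: [0.6, -0.2, -1.0]
opening: 24.2
```

Emit:
{"op": "step_arm", "data": {"motion": "0 0 -45 0 0 0 0; 0 0 -35 0 0 0 0; 0 0 -20 0 0 0 0; 0 0 0 0 0 0 0; 0 0 0 0 0 0 0"}}

```text
t: 4.9
tool_pos: [413.1, 39.2, 125.1]
ee_rot: [3.141, -0.001, 0.0]
wrist_force: [-1.0, -0.2, -1.1]
opening: 24.5
```

```bash
python3 - <<'E'
from h import *
np.set_printoptions(precision=3,suppress=True)
s=ctrl.observe();print(s["t"],s["tool_pos"],s["ee_rot"],s["joint_pos"],s["opening"])
for n in("wrist","side"):
    w=vision.camera_model(n);im=np.ascontiguousarray(vision.capture(n)[...,::-1]);cv2.imwrite(f"pics/{n}2.png",im);np.save(f"{n}2.npy",w,allow_pickle=True)
    print(n,"pred tip",proj(w,s["tool_pos"]+[102,0,8]))
a=cv2.imread("pics/wrist2.png");b=cv2.imread("pics/side2.png")[130:280,200:400]
cv2.imwrite("pics/c2.png",np.vstack([cv2.resize(a[:300,180:480],(500,300))*0+cv2.resize(a[:180,150:450],(500,300)),cv2.resize(b,(400,300))[:, :].repeat(1,0) if 0 else cv2.copyMakeBorder(cv2.resize(b,(400,300),interpolation=cv2.INTER_CUBIC),0,0,0,100,0)]))
E
```

```text
4.9 [413.115  39.243 125.146] [ 3.141 -0.001  0.   ] [-0.189  0.201  1.952 -0.     0.988  1.382] 24.48661137636489
wrist pred tip [313.479  36.787]
side pred tip [296.875 191.075]
```

View pics/c2.png

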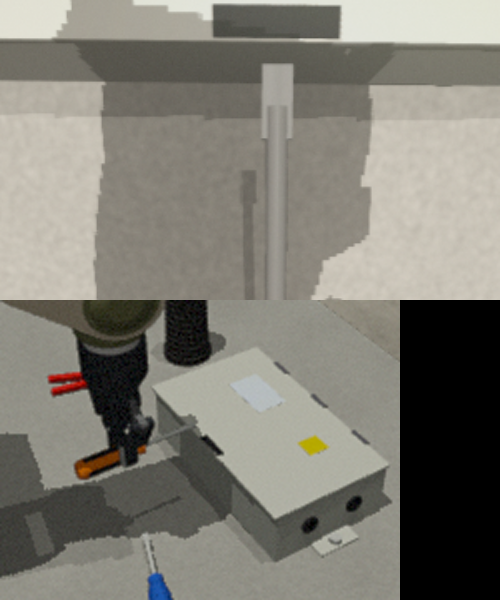

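The tip is at wrist pixel (316,38) and side pixel (298.5,192), and the bar centre column is 316, so the tip is lined up with the notch.

```bash
python3 - <<'E'
from h import *
np.set_printoptions(precision=1,suppress=True)
w=np.load("wrist2.npy",allow_pickle=True).item();s=np.load("side2.npy",allow_pickle=True).item()
print(tri(w,(316,38.4),s,(298.5,192)),onz(w,(315.9,12.5),86),onz(w,(316,38.4),133))
print("bar ends",onz(w,(278,12.5),86),onz(w,(354,12.5),86),"edge",onz(w,(240,24),80),onz(w,(420,26),80))
im=cv2.imread("pics/side2.png");g=cv2.cvtColor(im,cv2.COLOR_BGR2GRAY);print(g[185:200,288:304])
E
```

```text
(array([517. ,  37.6, 129.7]), np.float64(3.304802195763203)) [539.6  38.   86. ] [514.5  38.2 133. ]
bar ends [539.6  59.6  86. ] [539.7  16.3  86. ] edge [535.5  83.1  80. ] [534.6 -24.   80. ]
[[171 173 174 176 176 172 176 174 177 175 174 175 174 173 173 174]
 [156 173 175 175 176 176 171 172 175 176 174 173 175 173 174 175]
 [101 150 171 174 172 169 124 118 166 169 177 176 175 173 174 174]
 [ 74  89 113 118 116 113 108 105 114 121 174 174 176 176 175 173]
 [ 66  70  81  99 103 108 108 108 103 116 166 173 174 174 176 174]
 [ 69  68  71  84 101 107 108 107 106 102 121 169 176 174 176 172]
 [ 89  71  62  68  81 104 110 105 103 106 124 172 175 176 172 172]
 [ 95  89  69  70  88  94 100 103  99 109 167 175 175 174 175 174]
 [ 90  91  97 100 111 107 104 101  88  81 117 166 177 174 177 175]
 [ 84  97 109 110 100  90  84  81  89 104 107 124 172 174 175 172]
 [114 105  98  89  71  71  71  69  86 105 108 113 168 176 175 175]
 [ 92  87  68  69  66  66  69  69  70  85 106 106 124 175 171 174]
 [ 75  85  66  71  66  69  65  68  68  71  91 105 113 167 124 122]
 [ 88  90  73  68  71  71  70  66  67  67  67  86  61  64  43  46]
 [ 90  91  70  67  68  64  67  69  67  68  70  63  45  10   6  26]]
```

Emit:
{"op": "step_arm", "data": {"motion": "0 0 0 30 0 0 0; 0 0 0 27.5 0 0 0; 0 0 0 0 0 0 0; 0 15 0 0 0 0 0; 0 0 0 0 0 0 0"}}

```text
t: 5.5
tool_pos: [429.7, 38.5, 68.5]
ee_rot: [3.141, -0.003, -0.002]
wrist_force: [-0.3, 0.4, -0.3]
opening: 24.2
```

Emit:
{"op": "step_arm", "data": {"motion": "0 8 0 0 0 0 0; 0 5 0 0 0 0 0; 0 5 0 0 0 0 0; 0 0 0 0 0 0 0"}}

```text
t: 5.9
tool_pos: [446.6, 39.3, 67.5]
ee_rot: [3.142, -0.001, -0.001]
wrist_force: [0.4, 0.3, -1.3]
opening: 24.4
```

Emit:
{"op": "step_arm", "data": {"motion": "0 8 0 0 0 0 0; 0 0 0 0 0 0 0; 0 0 0 -5 0 0 0; 0 0 0 -5 0 0 0; 0 0 0 0 0 0 0"}}

```text
t: 6.4
tool_pos: [453.9, 39.4, 77.8]
ee_rot: [3.142, -0.0, -0.001]
wrist_force: [0.8, -0.1, -3.1]
opening: 24.1
```

```bash
python3 - <<'E'
from h import *
np.set_printoptions(precision=2,suppress=True)
s=ctrl.observe();print(s["tool_pos"],s["wrist_force"],s["wrist_torque"])
im=vision.capture("side")[...,::-1];w=vision.capture("wrist")[...,::-1]
cv2.imwrite("pics/c3.png",np.vstack([cv2.resize(im[130:280,220:420],(640,400),interpolation=cv2.INTER_CUBIC)[:, :],cv2.resize(w[:110,150:470],(640,200))]))
E
```

```text
[453.88  39.38  77.82] [ 0.75 -0.13 -3.14] [-0.04  0.18 -0.02]
```

View pics/c3.png

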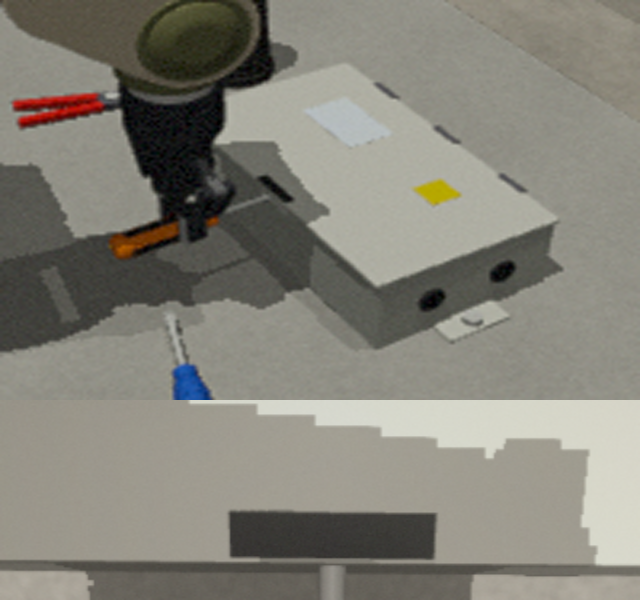

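The blade is under the front edge at the bar and about 3 N of load shows, so the cover is on the blade. Now I lift it along the arc.

Emit:
{"op": "step_arm", "data": {"motion": "0 1 0 -13 0 0 0; 0 2 0 -13 0 0 0; 0 4 0 -15 0 0 0; 0 5 0 -15 0 0 0; 0 0 0 0 0 0 0"}}

```text
t: 7.0
tool_pos: [466.7, 39.2, 134.4]
ee_rot: [3.141, -0.002, -0.001]
wrist_force: [-2.6, -0.4, -3.6]
opening: 24.5
```

Emit:
{"op": "step_arm", "data": {"motion": "0 7 0 -14 0 0 0; 0 8 0 -13 0 0 0; 0 10 0 -12 0 0 0; 0 10 0 -12 0 0 0; 0 0 0 0 0 0 0"}}

```text
t: 7.5
tool_pos: [501.8, 39.2, 184.6]
ee_rot: [3.141, -0.002, -0.001]
wrist_force: [-1.9, 0.0, -1.6]
opening: 24.1
```

```bash
python3 - <<'E'
from h import *
np.set_printoptions(precision=2,suppress=True)
s=ctrl.observe();print(s["tool_pos"],s["wrist_force"],s["wrist_torque"])
im=vision.capture("side")[...,::-1];w=vision.capture("scene")[...,::-1]
cv2.imwrite("pics/c4.png",np.hstack([cv2.resize(im[80:280,200:440],(400,333)),cv2.resize(w[100:300,220:460],(400,333))]))
E
```

```text
[501.78  39.16 184.59] [-1.87  0.01 -1.58] [-0.08  0.39 -0.05]
```

View pics/c4.png

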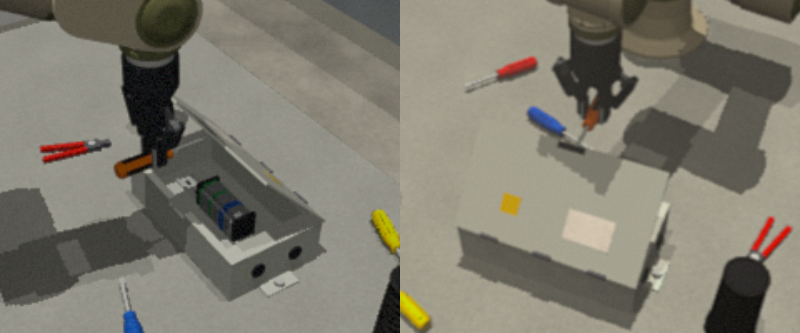

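The cover is up about 45° and resting on the blade. The rail with its block can be seen inside.

Emit:
{"op": "step_arm", "data": {"motion": "0 12 0 -10 0 0 0; 0 12 0 -9 0 0 0; 0 14 0 -7 0 0 0; 0 14 0 -7 0 0 0; 0 15 0 -4 0 0 0"}}

```text
t: 8.1
tool_pos: [568.0, 39.3, 220.8]
ee_rot: [-3.142, 0.001, -0.001]
wrist_force: [-1.0, -1.7, -0.8]
opening: 24.3
```

Emit:
{"op": "step_arm", "data": {"motion": "0 15 0 -4 0 0 0; 0 13 0 -1 0 0 0; 0 13 0 0 0 0 0; 0 10 0 0 0 0 0; 0 10 0 0 0 0 0"}}

```text
t: 8.6
tool_pos: [629.1, 39.2, 225.1]
ee_rot: [-3.141, 0.001, -0.001]
wrist_force: [0.2, 0.7, -0.8]
opening: 24.2
```

Emit:
{"op": "step_arm", "data": {"motion": "0 10 0 2 0 0 0; 0 10 0 2 0 0 0; 0 8 0 2 0 0 0; 0 0 0 0 0 0 0"}}

```text
t: 9.0
tool_pos: [657.2, 39.1, 218.9]
ee_rot: [-3.141, 0.001, -0.001]
wrist_force: [0.3, 0.3, -0.6]
opening: 24.5
```

Emit:
{"op": "step_arm", "data": {"motion": "0 -20 20 0 0 0 0; 0 -20 40 0 0 0 0; 0 -20 40 0 0 0 0; 0 -20 40 0 0 0 0; 0 -20 40 0 0 0 0"}}

```text
t: 9.5
tool_pos: [555.4, -141.9, 220.3]
ee_rot: [3.141, -0.0, -0.001]
wrist_force: [1.2, 0.5, -0.4]
opening: 24.1
```

Emit:
{"op": "step_arm", "data": {"motion": "0 -20 40 0 0 0 0; 0 -20 40 0 0 0 0; 0 -20 40 0 0 0 0; 0 -20 40 10 0 0 0; 0 -19 43 10 0 0 0"}}

```text
t: 10.0
tool_pos: [456.4, -344.7, 200.4]
ee_rot: [3.141, -0.001, -0.001]
wrist_force: [1.4, -0.5, -1.2]
opening: 24.3
```

Emit:
{"op": "step_arm", "data": {"motion": "0 0 0 45 0 0 0; 0 0 0 45 0 0 0; 0 0 0 45 0 0 0; 0 0 0 30 0 0 0; 0 0 0 0 0 0 0"}}

```text
t: 10.5
tool_pos: [455.7, -341.6, 31.7]
ee_rot: [-3.136, 0.005, -0.001]
wrist_force: [-0.3, 0.8, -0.6]
opening: 24.0
```

```bash
python3 - <<'E'
from h import *
s=ctrl.observe();print(s["tool_pos"],s["wrist_force"],s["wrist_torque"])
np.set_printoptions(precision=1,suppress=True)
I={n:vision.capture(n)[...,::-1] for n in("side","scene","wrist")}
for n in I: cv2.imwrite(f"pics/{n}5.png",I[n])
a,b,c=I["side"],I["scene"],I["wrist"]
cv2.imwrite("pics/c5.png",np.vstack([np.hstack([a[100:400,180:580],b[80:380,170:570]]),np.hstack([c[:300,150:550],np.ascontiguousarray(cv2.resize(a[290:380,300:420],(400,300)))])]))
E
```

```text
[ 455.74591936 -341.62794416   31.66933171] [-0.32414732  0.75837697 -0.60296639] [ 0.0305638  -0.00644101 -0.00558836]
```

View pics/c5.png

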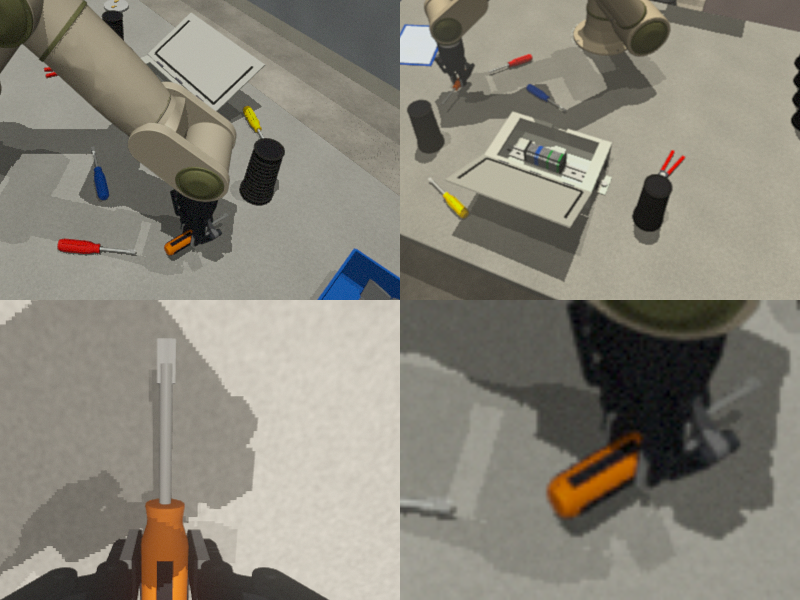

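The cover is lying open behind the box, and the driver is held level just above the bench.

Emit:
{"op": "step_arm", "data": {"motion": "0 0 0 12 0 0 0; 0 0 0 8 0 0 0; 0 0 0 3 0 0 0; 0 0 0 0 0 0 0"}}

```text
t: 11.05
tool_pos: [457.5, -343.5, 11.9]
ee_rot: [-3.141, 0.001, -0.001]
wrist_force: [0.0, 0.2, -1.0]
opening: 24.2
```

Emit:
{"op": "step_arm", "data": {"motion": "0 0 0 3 0 0 0; 0 0 0 2 0 0 0; 0 0 0 0 0 0 0"}}

```text
t: 11.35
tool_pos: [457.6, -343.6, 7.1]
ee_rot: [-3.141, 0.0, -0.001]
wrist_force: [0.1, 0.8, -0.7]
opening: 24.4
```

Emit:
{"op": "step_arm", "data": {"motion": "0 0 0 1.5 0 0 0; 0 0 0 0 0 0 0; 0.5 0 0 0 0 0 0; 0.5 0 0 0 0 0 0; 0.5 0 0 0 0 0 0"}}

```text
t: 11.85
tool_pos: [457.7, -343.7, 5.7]
ee_rot: [3.142, -0.0, -0.001]
wrist_force: [-0.2, 0.1, 0.2]
opening: 42.6
```

Emit:
{"op": "step_arm", "data": {"motion": "0.5 0 0 -20 0 0 0; 0.6 0 0 -45 0 0 0; 1 0 0 -45 0 0 -8.5; 1 0 0 -45 0 0 -8.5; 1 0 0 -45 0 0 -8.5"}}

```text
t: 12.35
tool_pos: [457.5, -343.4, 207.7]
ee_rot: [3.141, -0.0, 0.45]
wrist_force: [0.5, -0.5, 0.3]
opening: 85.0
```

Emit:
{"op": "step_arm", "data": {"motion": "1 0 0 -34 0 0 -8.5; 1 0 0 0 0 0 -8.5; 1 0 0 0 0 0 -8.5; 1 0 0 0 0 0 -8.5; 1 0 0 0 0 0 -8.5"}}

```text
t: 12.85
tool_pos: [457.6, -343.6, 239.7]
ee_rot: [-3.141, -0.0, 1.192]
wrist_force: [-0.1, 0.4, -0.2]
opening: 85.6
```

Emit:
{"op": "step_arm", "data": {"motion": "1 0 0 0 0 0 -8.5; 1 0 0 0 0 0 -8.5; 1 0 0 0 0 0 -5; 1 40 18.5 0 0 0 0; 1 40 18.5 0 0 0 0"}}

```text
t: 13.35
tool_pos: [494.8, -263.3, 239.5]
ee_rot: [-3.141, -0.0, 1.568]
wrist_force: [0.4, 1.1, 0.0]
opening: 85.2
```

Emit:
{"op": "step_arm", "data": {"motion": "1 40 18.5 0 0 0 0; 1 40 18.5 0 0 0 0; 1 40 18.5 0 0 0 0; 1 40 18.5 0 0 0 0; 1 40 18.5 0 0 0 0"}}

```text
t: 13.85
tool_pos: [587.9, -62.0, 239.8]
ee_rot: [3.141, 0.0, 1.57]
wrist_force: [0.2, 0.2, 0.2]
opening: 85.9
```

Emit:
{"op": "step_arm", "data": {"motion": "1 40 18.5 0 0 0 0; 1 40 18.5 0 0 0 0; 1 0 0 0 0 0 0; 1 0 0 0 0 0 0"}}

```text
t: 14.25
tool_pos: [624.5, 16.8, 239.4]
ee_rot: [-3.141, 0.0, 1.571]
wrist_force: [0.2, -0.1, -1.0]
opening: 85.4
```

```bash
python3 - <<'E'
from h import *
np.set_printoptions(precision=3,suppress=True)
s=ctrl.observe();print(s["t"],s["tool_pos"],s["ee_rot"],s["joint_pos"])
w=vision.camera_model("wrist");im=np.ascontiguousarray(vision.capture("wrist")[...,::-1]);cv2.imwrite("pics/w6.png",im);np.save("w6.npy",w,allow_pickle=True)
sc=vision.capture("scene")[...,::-1];cv2.imwrite("pics/scene6.png",sc)
cv2.imwrite("pics/c6.png",np.vstack([im,cv2.copyMakeBorder(cv2.resize(sc[140:240,180:460],(560,200)),0,0,0,80,0)]))
E
```

```text
14.25 [624.479  16.802 239.356] [-3.141  0.     1.571] [-0.16   0.534  1.151 -0.     1.456 -0.161]
```

View pics/c6.png

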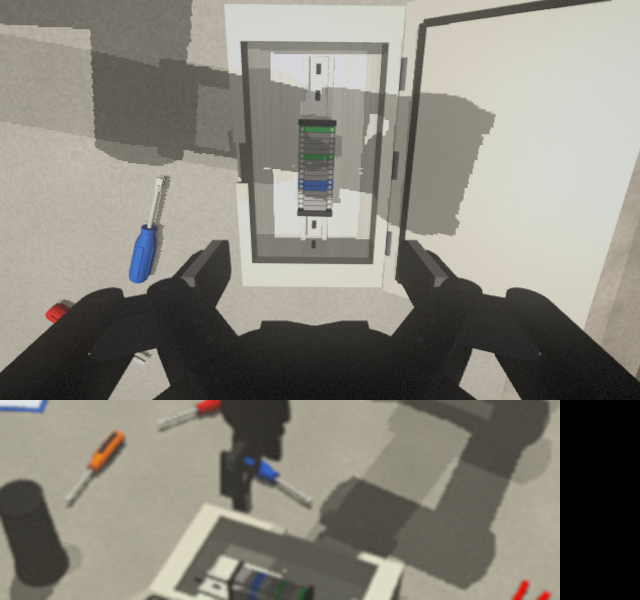

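Block top corners are at about (299,121), (336,121), (332,214) and (298,214). The opening's corners are (241,42), (388,42), (373,263) and (252,263). The cover lies open on the right and the driver lies on the bench.

```bash
python3 - <<'E'
from h import *
np.set_printoptions(precision=1,suppress=True)
w=np.load("w6.npy",allow_pickle=True).item()
for z,L in((64,[(299,121),(336,121),(332,214),(298,214)]),(80,[(241,42),(388,42),(373,263),(252,263)]),(19,[(309,60),(328,60)])):
    X=[onz(w,p,z)[:2] for p in L];print(z,np.array(X).tolist(),np.mean(X,0))
im=cv2.imread("pics/w6.png")
c=im[0:280,220:420];g=cv2.cvtColor(c,cv2.COLOR_BGR2GRAY)
print(g[112:128,90].tolist(),g[205:224,95].tolist(),g[155:156,70:120].tolist())
print(proj(w,[624.5,16.8,239.4]))
E
```

```text
64 [[608.5644469055276, 81.9473654735024], [649.0297464718461, 82.0037615455203], [646.5889168676825, -25.21754484302049], [605.997228967211, -25.276819925562535]] [627.5  28.4]
80 [[554.1090981479067, 155.89728327207035], [696.6412054729216, 156.08903505188655], [695.4732651959473, -81.24936044420973], [551.30810123678, -81.4656827430694]] [624.4  37.3]
19 [[618.9314657478006, 151.499379301325], [641.4081441670038, 151.52985247393627]] [630.2 151.5]
[146, 149, 126, 117, 116, 119, 120, 80, 63, 66, 61, 58, 58, 65, 71, 97] [140, 158, 168, 168, 168, 112, 72, 82, 80, 81, 80, 150, 205, 212, 213, 160, 105, 94, 95] [[121, 123, 123, 120, 124, 127, 125, 119, 97, 90, 106, 115, 110, 96, 82, 84, 83, 79, 80, 80, 81, 79, 81, 84, 80, 83, 81, 83, 80, 78, 77, 83, 82, 81, 85, 85, 81, 82, 82, 90, 103, 110, 100, 84, 97, 124, 124, 125, 124, 125]]
[312.7 244.1]
```

Emit:
{"op": "step_arm", "data": {"motion": "1 6 2 40 0 0 1.2; 1 5 1 40 0 0 0; 1 0 0 40 0 0 0; 1 0 0 40 0 0 0; 1 0 0 20 0 0 0"}}

```text
t: 14.85
tool_pos: [625.8, 25.9, 56.4]
ee_rot: [-3.137, -0.0, 1.547]
wrist_force: [0.8, -0.8, -0.1]
opening: 85.5
```

Emit:
{"op": "step_arm", "data": {"motion": "1 0 0 15 0 0 0; 1 0 0 12 0 0 0; 1 0 0 0 0 0 0; 1 0 0 0 0 0 0"}}

```text
t: 15.25
tool_pos: [628.1, 26.9, 33.8]
ee_rot: [3.14, 0.0, 1.549]
wrist_force: [0.3, 0.4, 0.6]
opening: 85.3
```

Emit:
{"op": "step_arm", "data": {"motion": "0.6 0 0 2 0 0 0; 0.5 0 0 0 0 0 0; 0 0 0 0 0 0 0; 0 0 0 0 0 0 0; 0 0 0 0 0 0 0"}}

```text
t: 15.75
tool_pos: [627.9, 27.2, 31.4]
ee_rot: [3.141, 0.0, 1.549]
wrist_force: [-1.5, 1.0, 4.5]
opening: 41.4
```

Emit:
{"op": "step_arm", "data": {"motion": "0 0 0 -3 0 0 0; 0 0 0 -3 0 0 0; 0 0 0 -2 0 0 0; 0 0 0 0 0 0 0"}}

```text
t: 16.15
tool_pos: [627.6, 27.2, 38.9]
ee_rot: [3.141, 0.0, 1.549]
wrist_force: [0.2, -0.5, -3.9]
opening: 41.4
```

```bash
python3 - <<'E'
from h import *
np.set_printoptions(precision=2,suppress=True)
s=ctrl.observe();print(s["t"],s["tool_pos"],s["ee_rot"],s["wrist_force"],s["wrist_torque"],s["opening"])
w=vision.capture("wrist")[...,::-1];c=vision.capture("scene")[...,::-1]
cv2.imwrite("pics/c7.png",np.vstack([cv2.copyMakeBorder(w[:300],0,0,0,160,0),cv2.resize(c[140:320,200:440],(800,600))[0:300]]))
E
```

```text
16.15 [627.64  27.16  38.94] [3.14 0.   1.55] [ 0.16 -0.51 -3.93] [-0.05  0.   -0.02] 41.364026806732795
```

View pics/c7.png

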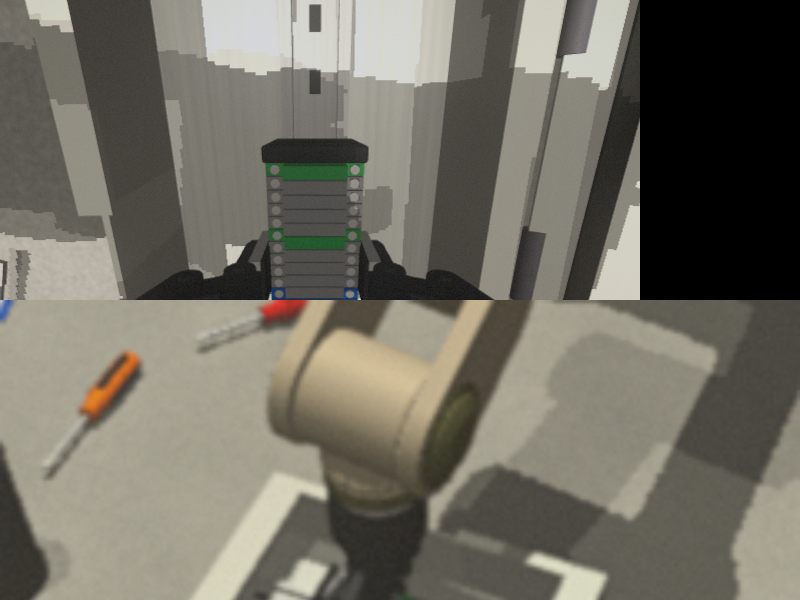

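The block is held squarely with a load of about 3–4 N, balanced. Now the tilt, pivoting about the low -y end.

Emit:
{"op": "step_arm", "data": {"motion": "0 -2 0 -5.6 0 2.5 0; 0 -1.1 0 -5.6 0 2.5 0; 0 -1.1 0 -5.6 0 2.5 0; 0 -1.1 0 -5.6 0 2.5 0; 0 0 0 0 0 0 0"}}

```text
t: 16.75
tool_pos: [627.8, 19.3, 61.2]
ee_rot: [3.141, -0.174, 1.548]
wrist_force: [-0.4, 0.3, -3.7]
opening: 41.4
```

Emit:
{"op": "step_arm", "data": {"motion": "0 -1.1 0 -5.6 0 2.5 0; 0 -1.1 0 -5.6 0 2.5 0; 0 -1.1 0 -5.6 0 2.5 0; 0 -1.1 0 -5.6 0 2.5 0; 0 0 0 0 0 0 0"}}

```text
t: 17.25
tool_pos: [627.3, 10.0, 81.3]
ee_rot: [-3.141, -0.348, 1.548]
wrist_force: [-0.9, 0.2, -3.0]
opening: 40.9
```

Emit:
{"op": "step_arm", "data": {"motion": "0 -1.1 0 -5.6 0 2.5 0; 0 -1.1 0 -5.6 0 2.5 0; 0 -1.1 0 -5.6 0 2.5 0; 0 -1.1 0 -5.6 0 2.5 0; 0 0 0 0 0 0 0"}}

```text
t: 17.75
tool_pos: [626.9, -2.8, 99.6]
ee_rot: [-3.14, -0.522, 1.547]
wrist_force: [-0.1, 0.2, -3.5]
opening: 41.0
```

No contact force. Now ease it toward +y, then up.

Emit:
{"op": "step_arm", "data": {"motion": "0 7.6 0 4.4 0 0 0; 0 7.6 0 4.4 0 0 0; 0 7.6 0 4.4 0 0 0; 0 7.6 0 4.4 0 0 0; 0 0 0 0 0 0 0"}}

```text
t: 18.25
tool_pos: [627.5, 34.7, 100.2]
ee_rot: [-3.141, -0.524, 1.551]
wrist_force: [0.6, -0.3, -3.2]
opening: 41.2
```

Emit:
{"op": "step_arm", "data": {"motion": "0 7.5 0 -13 0 0 0; 0 7.5 0 -13 0 0 0; 0 7.5 0 -13 0 0 0; 0 7.5 0 -13 0 0 0; 0 0 0 0 0 0 0"}}

```text
t: 18.75
tool_pos: [628.7, 32.5, 163.2]
ee_rot: [3.136, -0.522, 1.551]
wrist_force: [-0.3, -0.5, -2.5]
opening: 41.1
```

Emit:
{"op": "step_arm", "data": {"motion": "0 10 0 -17.3 0 0 0; 0 10 0 -17.3 0 0 0; 0 10 0 -17.3 0 0 0; 0 10 0 -17.3 0 0 0; 0 0 0 0 0 0 0"}}

```text
t: 19.25
tool_pos: [628.4, 32.7, 242.4]
ee_rot: [3.137, -0.522, 1.551]
wrist_force: [0.2, 0.3, -3.1]
opening: 41.5
```

Emit:
{"op": "step_arm", "data": {"motion": "0 0 0 0 0 -6 0; 0 0 0 0 0 -6 0; 0 0 0 0 0 -6 0; 0 0 0 0 0 -6 0; 0 0 0 0 0 -5.9 0"}}

```text
t: 19.75
tool_pos: [627.4, 33.0, 238.9]
ee_rot: [-3.14, 0.002, 1.549]
wrist_force: [-0.1, 0.3, -3.1]
opening: 41.2
```

Emit:
{"op": "step_arm", "data": {"motion": "0 0 0 0 0 0 0; 0 0 0 0 0 0 0; 0 0 0 0 0 0 0; 0 0 0 0 0 0 0; 0 0 0 0 0 0 0"}}

```text
t: 20.25
tool_pos: [627.7, 32.3, 240.0]
ee_rot: [-3.141, -0.002, 1.548]
wrist_force: [-0.5, 1.2, -3.0]
opening: 40.9
```

```bash
python3 - <<'E'
from h import *
np.set_printoptions(precision=3,suppress=True)
s=ctrl.observe();print(s["t"],s["tool_pos"],s["ee_rot"],s["dq"],s["wrist_force"],s["opening"])
a=vision.capture("side")[...,::-1];c=vision.capture("scene")[...,::-1]
cv2.imwrite("pics/c8.png",np.hstack([a[60:400,180:580],c[60:400,150:550]]))
E
```

```text
20.25 [627.715  32.278 239.971] [-3.141 -0.002  1.548] [ 0.006 -0.001 -0.002 -0.003  0.001  0.003] [-0.482  1.161 -3.006] 40.90865350751088
```

View pics/c8.png

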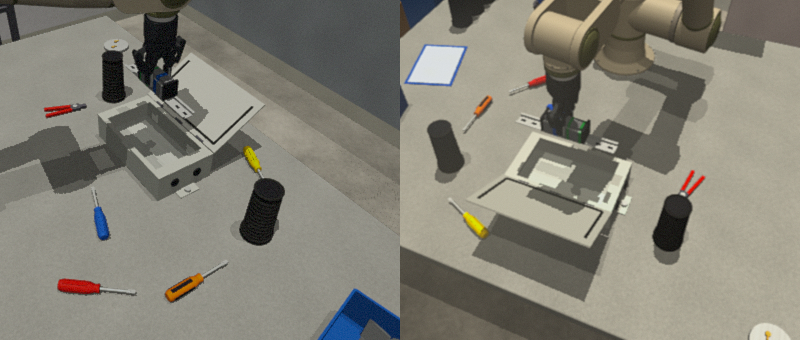

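The rail is held level above the open box and the cover is right over. The driver is on the bench, and the bellows and cutters are where they were. Handing in.

```bash
python3 - <<'E'
from plant import ticket
print(ticket.hand_in())
E
```

```text
the job is handed in; nothing more can be done
None
```

I finished the job and handed it in at about 20.3 s of the 67 s allowed; it reports no verdict.

- **Cover:** I prised it up with the orange screwdriver's blade in the notch, with no fingers on it. The blade carried it past upright and it fell open to its stop. In the last pictures it is still lying open.
- **Screwdriver:** I laid it back on the bench where it had been, about 3° off its first direction.
- **Rail:** I gripped it by its block and tilted it 30° with the +y end up. It came out end first, and the wrist forces I read stayed at about its own weight (3 N).
- **Final state:** The rail is held still and level, within about 0.002 rad of tilt by the tool's pose. Its underside is about 140 mm above the box rim, worked out from the tool's height. The gripper is 41 mm open on the 42 mm block.
- **Other things:** By eye, the bellows and side cutters look unmoved in the last pictures; I did not measure their positions.

None of the last checks failed. Earlier, the two-view estimate of the blade tip's height was 2–3 mm lower than the estimate from the grip. I aimed the blade at the middle of the notch to allow for that, and it went in without contact.

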